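# Dock the pipette tip box

## Robot

A 7-joint arm with a two-finger parallel gripper is mounted at the origin on a cart in front of the work surface, level with it; the furniture and walls round the work are solid. World frame = base frame: x ahead of the robot, y to its left, z up, the work surface at z = 0. Lengths are in m, angles in degrees, forces in N, time in s.
With the tool pointing down it reaches from about 0.4 to 0.85 m from the base axis. Payload 4.4 kg.
Tool frame: the origin (TCP) lies at the very end of the fingers, on their centre line; the grasp point (between the pads) lies grasp_offset behind it (grasp_offset is the distance from the TCP to the grasp point, in m); z points along the fingers, y is the line along which they close (so a half turn about z gives the same grasp; the last joint's range is limited). The gripper opens to 94 mm and grips with 3 to 60 N. Pads are 16 mm wide; open, the fingers measure 119 mm over their backs; the gripper's body (75 mm by 177 mm) begins 78 mm behind the grasp point.
Start: joints at [-78.656, 36.005, 2.206, 86.941, -1.547, 57.084, -1.146], TCP at [0.169, 0.628, 0.205] pointing down, gripper open.
Joint ranges: [-175.42, 175.42], [-21.48, 121.26], [-71.46, 75.88], [10.55, 141.38], [-63.04, 243.04], [13.31, 113.54], [-168.57, 168.57]. Speed limits (degrees/s): [147.25, 147.25, 180, 180, 180, 180, 180].

## Interface

Orientations are given as [roll, pitch, yaw] about the fixed x, y, z axes, in that order (R = Rz(yaw) Ry(pitch) Rx(roll)).
In Python, from cell import * gives the robot as it stands.
- The arm moves only by the shell command python3 -m creep 'ROWS' [OPENING] [FORCE]. ROWS is JSON, a list of rows, each a list of 4 numbers: the shift along the tool's x, y, z in mm, then the turn about the tool's z in degrees. A call has 1 to 8 rows; each row shifts and turns the commanded pose from where the row before left it, along the tool's axes as they then stand; what a row does not reach is not made up. A row lasts 1/8 s, in which the tool goes at most 62.5 mm and 10.7 degrees, less where a joint would pass 70% of its speed; a pose out of reach is approached as far as the arm can. A call is refused whole if a number of a shift passes 62.5 or a number of a turn 10.7, either way. A call with a gripper value outside its range is refused whole. OPENING is the finger opening in mm, from 0 to 94, set as the call begins (- or left out, the last holds). The fingers move at their own pace and stop on an object; FORCE is the grip in N (left out, the last holds). Time passes only in rows, so rows that do not move let the fingers close. It gives the time, the measured TCP pose, the force, the opening and the grip force at its end, in the units of the state.
- sense(): the state, without advancing time (a new reading comes with each control period).
- get_image(name): name is "scene" or "top" or "wrist"; returns the picture (384x512x3 uint8, red, green, blue); there is no depth.
- camera_params(name): a dict with "mtx" (3x3 intrinsics, pixels), "k1" (the pictures are not rectified: a ray, as slopes to the right and down, at radius r is drawn at 1 + k1 r^2 times it, then the intrinsics apply), "R" (3x3) and "t" (3): a world point X has camera coordinates R X + t. Camera axes: x right, y down, z forward; pixel columns grow to the right and rows downward; lengths in m; the calibration is good to about 2 mm. A picture is of the moment at which its call begins: read the wrist's pose just before it. camera_params takes no time and is no camera call; for the wrist camera it gives the pose at the moment of the call.
- hand_in(): hands the job in; it is judged then, once.
Trained networks look in the newest picture that a camera, given by its name, has taken for a name from the list of things; names that differ only in an ending like _2 or _b are one class to them, and where a whole thing is asked for, a point or a joint stands for the part that bears it (a point fixed in the world has none). Each returns a list of dicts, best first, with "confidence" (0 to 1); they miss things now and then, are a little off and sometimes report something else, mostly with a low value. They report only what shows in the picture. A call takes as long as a camera call. They do not tell look-alikes from the thing itself.
- spot_in(camera, query): "rect" ([left, top, right, bottom] as shares, 0 to 1, of the picture: columns of its width, rows of its height, round what is visible of it).
The state is a dict: "time_s": time; "joints": joint angles; "qvel": joint speeds; "effort": joint torques, N m; "tcp_pos": TCP position; "tool_rot": TCP orientation; "contact_force": force on the tool from outside, world axes, zero at the start; "torque": the same for the moment, N m; "gripper_width": opening from 0.0 (shut) to 1.0 (fully open); "grip_force": force on a finger pad.
Only numpy, scipy, OpenCV 4.12 (cv2) and the standard library are available. Lean on these libraries where they do the work, as an engineer would, in place of code of your own. Each camera call takes 0.05 s, during which the arm holds its last target. There are 200 camera calls.

## Task

Slide the blue-based pipette tip box into its dock: push it along the worktop, up the ramp between the blue guide rails and over the lip until it drops flat into the nest. Then push it on until it meets the sprung rubber stop, hold it there with a steady push of about 8 N for one to two seconds, ease off, and let go, leaving it in the nest. Never lift or tip the box, never push it with more than 20 N, and leave the beaker and the white jar alone.

Things in the scene. Friction and masses are not known exactly. Their poses are not given: they have to be found in the camera images.
- tip_box: The tip box to dock: blue base, clear closed lid, 89 (x) x 119 (y) x 86 mm, plain upright sides, 0.2 to 0.45 kg, loose; too wide to grasp. Push it on the 119 mm wide face towards the robot (-x). Origin: centre of its underside. It starts flat on the worktop, 150 to 170 mm before the dock's origin, up to 8 mm beside the dock's centre line, its x axis within 0.1 rad of the dock's x.
- dock: Fixed aluminium dock, slick. Origin: worktop level, on the centre line, under the lip's inner edge; x = push direction, z up. In its frame (mm): ramp rises from 0 at x=-86 to 9 at x=-11; flat lip 9 high to x=0; then the nest floor, 5 high. The box drops these 4 mm when its back edge passes x=0 (its origin past x=45); friction on whatever pushes it may hold the back edge up until the push is eased.
- dock_mouth (a point): Point on the worktop on the dock's centre line, 118 mm before the dock's origin, axes as the dock's: the mouth, 153 mm wide, between the blue guide rails. The rails are 26 mm high, 8 mm thick; from the mouth they close in at 11 degrees and so centre the box, then run parallel from dock x=-50 to x=150 mm with inner faces at y=+-63.5 mm.
- buffer: Fixed dark steel stop bracket, 12 x 70 x 62 mm, at the end of the nest. Origin: on the nest floor, 146 mm along x from the dock's origin; axes as the dock's. 40 mm above the nest floor it carries a hand-set screw spindle with a round rubber-faced pad, 30 mm in diameter, facing the box. How far the spindle is screwed out is not measured.
- stop_mid (a point): Point on the nest floor on the dock's centre line, at dock x=110 mm: the middle of the range of the pad's face, which stands anywhere from 8 mm before it to 8 mm beyond it (it meets the box when the box's origin is at dock x=57 to 74 mm). The pad is sprung, 3 N per mm over 6 mm of travel, then hard; it pushes the box back a little as the push is eased.
- beaker: Bystander: clear glass beaker, 52 mm diameter, 66 mm high, loose, upright; left of the dock. Origin: centre of its underside.
- powder_jar: Bystander: white screw-cap jar, 49 mm diameter, 70 mm high, loose, upright; right of the dock. Origin: centre of its underside.
Things that resemble listed ones, but are neither listed nor needed, are in the scene too. What is shaped like the tip_box but red or yellow is not meant.

How it is judged:
By the outcome, as a careful person would: the job done as asked, in the order asked, and still so for the second after the job is handed in, with the robot touching nothing.
It also fails if it takes over 58 s, if anything falls off the work surface, if the arm or the gripper's body presses on something with over 40 N, if the wrist force passes 120 N, or if a joint passes its speed limit or range.

## Working session

There is one attempt and no reset: what is moved stays moved. The work goes in short steps, Python scripts to look and compute and a shell command to move; the robot and the scene stay as the last step left them, time stands still between calls to the robot, and variables do not carry over. Pictures are saved under pics/ and viewed, at most 10 in all, crops included, and the job is handed in when it is done.

```bash
mkdir -p pics; python3 - <<'E'
from cell import *
import cv2
s=sense();print({k:s[k] for k in('time_s','tcp_pos','tool_rot','contact_force','gripper_width')})
for n in('scene','top'):
    im=get_image(n);cv2.imwrite(f'pics/{n}0.png',im[...,::-1].copy())
    p=camera_params(n);print(n,p)
    for q in('tip_box','dock','buffer','beaker','powder_jar'):
        print(q,[(round(d['confidence'],2),[round(float(a)*b,1) for a,b in zip(d['rect'],(512,384,512,384))]) for d in spot_in(n,q)][:4])
E
```

```text
{'time_s': 0.0, 'tcp_pos': array([0.16931465, 0.62694601, 0.20459781]), 'tool_rot': array([-1.79901340e+02,  1.57570592e-03,  1.64884731e+02]), 'contact_force': array([-0.01364444,  0.80638677,  0.03744154]), 'gripper_width': 1.0053813692518636}
scene {'mtx': array([[392.44271881,   0.        , 249.04907348],
       [  0.        , 392.44271881, 193.71854811],
       [  0.        ,   0.        ,   1.        ]]), 'k1': 0.02840085277913875, 'R': array([[ 0.63717142, -0.77071259,  0.00383305],
       [-0.58678055, -0.48832171, -0.64593381],
       [ 0.49970108,  0.40932141, -0.76338379]]), 't': array([-0.508638  ,  0.31434343,  0.85638788])}
tip_box [(0.98, [307.8, 185.0, 355.1, 244.9]), (0.72, [163.9, 200.1, 219.8, 257.6]), (0.66, [246.5, 232.6, 303.9, 293.4]), (0.23, [197.3, 155.8, 295.1, 242.6])]
dock [(0.9, [198.0, 154.0, 288.6, 248.1])]
buffer [(0.74, [140.4, 171.2, 160.7, 193.8]), (0.66, [262.4, 153.4, 288.7, 176.8])]
beaker [(0.88, [139.5, 168.8, 162.9, 191.3])]
powder_jar [(0.87, [297.0, 300.0, 323.6, 332.9]), (0.62, [194.0, 152.0, 292.2, 246.8])]
top {'mtx': array([[357.20745626,   0.        , 263.64456931],
       [  0.        , 357.20745626, 187.07325596],
       [  0.        ,   0.        ,   1.        ]]), 'k1': -0.011033999017488385, 'R': array([[-0.01326784, -0.99949462, -0.02888717],
       [-0.99576028,  0.01583713, -0.09061267],
       [ 0.09102436,  0.02756246, -0.99546716]]), 't': array([-0.157666  ,  0.60272929,  0.92757459])}
tip_box [(0.9, [215.6, 233.5, 269.4, 270.5]), (0.84, [304.9, 203.4, 353.3, 253.0]), (0.76, [314.5, 118.4, 361.3, 177.0])]
dock [(0.56, [215.7, 117.1, 277.5, 234.4])]
buffer [(0.77, [239.7, 116.0, 264.4, 147.0])]
beaker [(0.95, [146.2, 226.0, 175.1, 242.9])]
powder_jar [(0.92, [371.7, 240.2, 395.6, 258.3])]
```

```bash
python3 - <<'E'
import cv2
im=cv2.imread('pics/top0.png');cv2.imwrite('pics/top0c.png',cv2.resize(im[105:285,130:410],(800,514),interpolation=cv2.INTER_CUBIC))
E
```

```text
(no output)
```

View pics/top0c.png

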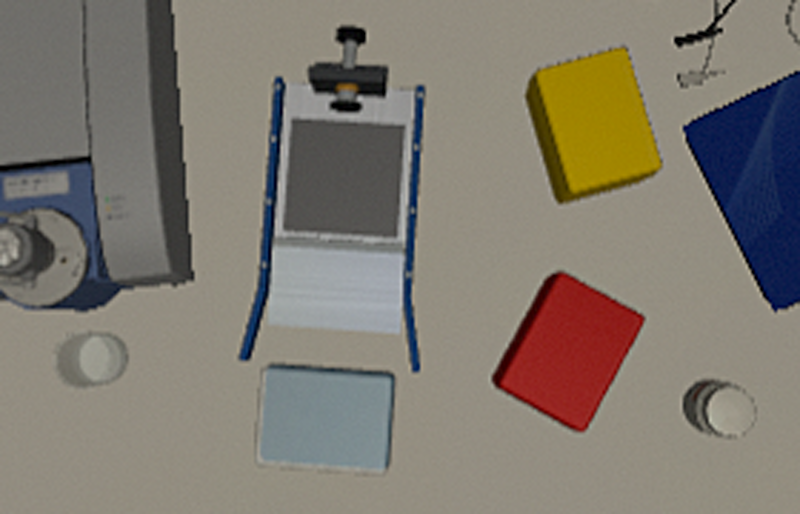

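View pics/scene0.png

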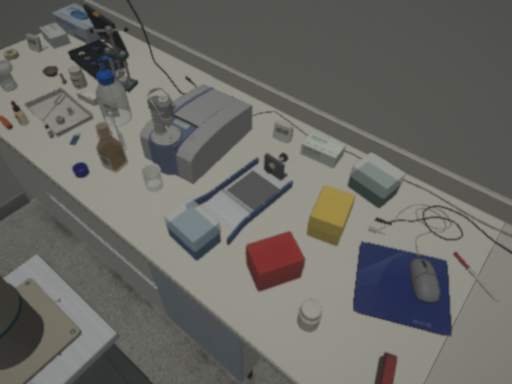

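The top view shows the blue-lidded box at crop (326,418), just before the dock mouth. The beaker is left at (95,358), the jar is right at (730,410), and the red and yellow boxes are to the right. Next I'll turn the corners into poses.

```bash
cat > h.py <<'E'
from cell import *
import cv2, numpy as np
def ray(n,u,v,z,p=None):
    p=p or camera_params(n);K=p['mtx'];a=np.array([(u-K[0,2])/K[0,0],(v-K[1,2])/K[1,1]]);b=a.copy()
    for _ in range(10): b=a/(1+p['k1']*(b@b))
    R=np.array(p['R']);c=-R.T@p['t'];d=R.T@np.r_[b,1]
    return (c+d*(z-c[2])/d[2])[:2]
def proj(n,X,p=None):
    p=p or camera_params(n);c=np.array(p['R'])@X+p['t'];b=c[:2]/c[2];b=b*(1+p['k1']*(b@b));K=p['mtx']
    return np.array([K[0,0]*b[0]+K[0,2],K[1,1]*b[1]+K[1,2]])
E
python3 - <<'E'
from h import *
f=lambda x,y,z:ray('top',130+(x+.5)/2.857-.5,105+(y+.5)/2.857-.5,z)
print('box')
B=np.array([f(*c,.086) for c in((264,368),(393,374),(388,470),(260,464))]);print(B.round(4),B.mean(0))
v=(B[0]+B[1]-B[2]-B[3])/2;print(np.hypot(*v),np.degrees(np.arctan2(v[1],v[0])), np.hypot(*(B[0]-B[1]+B[3]-B[2])/2))
print('rails')
L=np.array([f(*c,.026) for c in((265,263),(278,80))]);R=np.array([f(*c,.026) for c in((409,273),(421,90))]);M=np.array([f(*c,.026) for c in((245,357),(416,368))])
print(L,R,M)
for r in(L,R):print(np.degrees(np.arctan2(*(r[1]-r[0])[::-1])),np.hypot(*(r[1]-r[0])))
c=(L+R)/2;m=M.mean(0);e=c[1]-m;a=np.degrees(np.arctan2(e[1],e[0]));print(c,m,a)
print('lip',f(340,245,.009)); print('beaker',f(92,362,.03),'jar',f(722,410,.035))
print(f(190,280,0.0),f(175,0,.1))
E
```

```text
box
[[ 0.4811 -0.0637]
 [ 0.4746 -0.1754]
 [ 0.3931 -0.1699]
 [ 0.3992 -0.06  ]] [ 0.43699199 -0.11723738]
0.08182351523374698 -3.202921820894158 0.11102631722843712
rails
[[ 0.57617145 -0.05616224]
 [ 0.7499336  -0.06900148]] [[ 0.56484096 -0.19038757]
 [ 0.7375362  -0.20441409]] [[ 0.48920519 -0.03730021]
 [ 0.47718609 -0.19546962]]
-4.2258894245051275 0.17423585086212093
-4.643440297171054 0.1732639254914204
[[ 0.57050621 -0.12327491]
 [ 0.7437349  -0.13670778]] [ 0.48319564 -0.11638492] -4.460215675689346
lip [ 0.59333983 -0.1252617 ]
beaker [0.48640211 0.10454571] jar [ 0.43640861 -0.47083268]
[0.56262453 0.01992457] [0.80549564 0.01251371]
```

```bash
python3 - <<'E'
from h import *
for u,v in((112,168),(118,122),(165,165),(193,172),(82,172),(152,188)):print(u,v,ray('scene',u,v,0).round(3))
print(ray('scene',161,92,.2).round(3), ray('scene',103,130,.1).round(3))
a=np.radians(175.5);W=[(.1693,.627),(.36,.36),(.415,.05),(.368,-.1118)]
for p,q in zip(W,W[1:]):
    d=np.subtract(q,p)*1000;print(np.hypot(*d),d@[np.cos(a),np.sin(a)],d@[np.sin(a),-np.cos(a)])
E
python3 -m creep '[[0,0,0,-10.6]]' 60
```

```text
112 168 [0.457 0.254]
118 122 [0.604 0.412]
165 165 [0.567 0.141]
193 172 [0.601 0.055]
82 172 [0.389 0.309]
152 188 [0.48  0.101]
[0.642 0.191] [0.492 0.3  ]
328.1089605603602 -211.06071410224212 -251.2147785514451
314.8412298286233 -79.152773030954 -304.7291231922382
168.4881004700332 34.16043299669167 -164.98880209722884
time_s: 0.72
tcp_pos: [0.1693, 0.6276, 0.2055]
tool_rot: [-180.0, 0.0, 175.8]
contact_force: [-0.5, 0.6, 0.2]
gripper_width: 0.925
grip_force: 0.0
```

```bash
python3 -m creep '[[-35,-42,0,0],[-35,-42,0,0],[-35,-42,0,0],[-35,-42,0,0],[-35,-42,0,0],[-36,-41,0,0]]'; python3 -m creep '[[-13,-51,0,0],[-13,-51,0,0],[-13,-51,0,0],[-13,-51,0,0],[-13,-51,0,0],[-13,-50,0,0],[9,-41,0,0],[9,-41,0,0]]';python3 -m creep '[[8,-41,0,0],[8,-42,0,0],[0,0,0,0],[0,0,0,0]]'
python3 - <<'E'
from h import *
s=sense();print(s['tcp_pos'],s['tool_rot'],s['joints'],s['contact_force'])
p=camera_params('wrist');im=get_image('wrist');cv2.imwrite('pics/w1.png',im[...,::-1].copy());print(p)
E
```

```text
time_s: 1.48
tcp_pos: [0.3611, 0.3593, 0.2058]
tool_rot: [180.0, 0.0, 175.5]
contact_force: [1.2, 0.9, -0.4]
gripper_width: 0.638
grip_force: 0.0
time_s: 2.48
tcp_pos: [0.3893, -0.0313, 0.2057]
tool_rot: [180.0, 0.1, 175.5]
contact_force: [-0.0, 0.1, 0.7]
gripper_width: 0.64
grip_force: 0.0
time_s: 2.98
tcp_pos: [0.3673, -0.1108, 0.2056]
tool_rot: [180.0, 0.0, 175.5]
contact_force: [0.3, -0.3, 0.4]
gripper_width: 0.638
grip_force: 0.0
[ 0.36725286 -0.11080027  0.20561183] [1.79976273e+02 3.10514794e-02 1.75488919e+02] [  7.39010635  14.63592193   6.50178073 126.31745797  -2.64296198
  39.13971535 101.22126498] [ 0.29308274 -0.26587603  0.42010517]
{'mtx': array([[346.02530794,   0.        , 254.76467857],
       [  0.        , 346.02530794, 187.62615272],
       [  0.        ,   0.        ,   1.        ]]), 'k1': -0.06409716864205768, 'R': array([[ 7.98478157e-02,  9.96806932e-01,  5.16435893e-04],
       [ 9.54328532e-01, -7.65947542e-02,  2.88773780e-01],
       [ 2.87891262e-01, -2.25651060e-02, -9.57397220e-01]]), 't': array([ 0.08159303, -0.38830973,  0.28619731])}
```

View pics/w1.png

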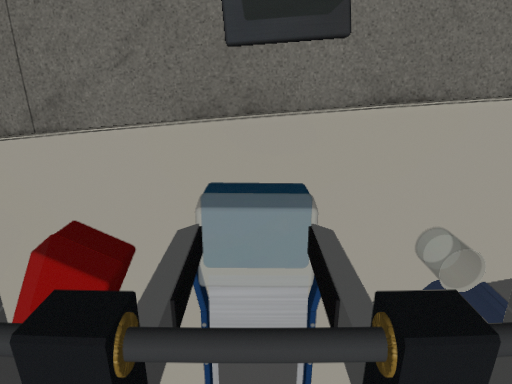

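The wrist view shows the box's back face between the fingers: base edge at row ~183, lid edge at row ~193, columns 203–312. The red box is at left and the beaker at right.

```bash
python3 - <<'E'
from h import *
for u in(207,256,307):
    print(u,ray('wrist',u,183,0.004).round(4),ray('wrist',u,194,.086).round(4))
im=cv2.imread('pics/w1.png')
for u in(220,256,295):print(u,[(v,im[v,u].tolist()) for v in range(178,200,1)][::1])
o=np.array([.599,-.1253]);a=np.radians(-4.46);R=np.array([[np.cos(a),-np.sin(a)],[np.sin(a),np.cos(a)]])
for P in((-50,63.5,26),(150,63.5,26),(-50,-63.5,26),(150,-63.5,26),(-118,76.5,26),(-118,-76.5,26),(-86,0,0),(0,0,9)):
    w=o+R@np.array(P[:2])/1000;print(P,((proj('top',np.r_[w,P[2]/1000])-[130,105])*2.857).round(0),proj('wrist',np.r_[w,P[2]/1000]).round(0))
E
```

```text
207 [ 0.3868 -0.1674] [ 0.3746 -0.1551]
256 [ 0.3912 -0.1113] [ 0.3781 -0.1106]
307 [ 0.3958 -0.0528] [ 0.3818 -0.0642]
220 [(178, [134, 145, 149]), (179, [135, 145, 148]), (180, [134, 145, 148]), (181, [134, 144, 147]), (182, [100, 100, 92]), (183, [59, 47, 28]), (184, [51, 35, 7]), (185, [54, 37, 12]), (186, [54, 39, 13]), (187, [55, 39, 16]), (188, [57, 39, 13]), (189, [56, 40, 11]), (190, [56, 39, 13]), (191, [54, 37, 7]), (192, [55, 39, 14]), (193, [80, 74, 62]), (194, [88, 81, 69]), (195, [91, 84, 70]), (196, [91, 82, 70]), (197, [90, 82, 69]), (198, [90, 82, 69]), (199, [91, 84, 70])]
256 [(178, [135, 145, 148]), (179, [135, 145, 148]), (180, [134, 145, 148]), (181, [134, 145, 148]), (182, [117, 123, 121]), (183, [67, 57, 45]), (184, [53, 37, 11]), (185, [54, 37, 12]), (186, [52, 36, 13]), (187, [55, 36, 11]), (188, [54, 38, 8]), (189, [55, 38, 10]), (190, [56, 40, 16]), (191, [56, 38, 13]), (192, [55, 39, 14]), (193, [70, 63, 46]), (194, [86, 80, 64]), (195, [91, 83, 68]), (196, [90, 82, 68]), (197, [91, 83, 69]), (198, [91, 84, 69]), (199, [91, 83, 68])]
295 [(178, [134, 144, 148]), (179, [134, 144, 148]), (180, [134, 145, 148]), (181, [133, 144, 147]), (182, [134, 144, 148]), (183, [84, 80, 70]), (184, [57, 41, 19]), (185, [54, 38, 10]), (186, [55, 38, 13]), (187, [53, 35, 6]), (188, [54, 37, 12]), (189, [56, 39, 12]), (190, [55, 37, 13]), (191, [55, 37, 10]), (192, [56, 38, 10]), (193, [63, 53, 34]), (194, [84, 77, 64]), (195, [88, 81, 68]), (196, [90, 83, 69]), (197, [90, 82, 69]), (198, [89, 82, 69]), (199, [90, 82, 69])]
(-50, 63.5, 26) [266. 286.] [309. 311.]
(150, 63.5, 26) [282.  75.] [302. 427.]
(-50, -63.5, 26) [402. 294.] [206. 312.]
(150, -63.5, 26) [416.  83.] [213. 427.]
(-118, 76.5, 26) [247. 358.] [323. 262.]
(-118, -76.5, 26) [412. 369.] [192. 262.]
(-86, 0, 0) [334. 329.] [258. 275.]
(0, 0, 9) [339. 238.] [258. 335.]
```

```bash
python3 -m creep '[[0,-1,40,0],[0,0,40,0],[0,0,40,0],[0,0,35,0],[0,0,15,0],[0,0,0,0],[0,0,0,0]]'; python3 -c "
from h import *
print(sense()['joints'])"
```

```text
time_s: 3.9
tcp_pos: [0.3668, -0.106, 0.0528]
tool_rot: [179.1, -0.3, 175.6]
contact_force: [1.0, -0.4, -0.3]
gripper_width: 0.637
grip_force: 0.0
[  5.4079776   33.99260483  10.5551317  135.3117519  -30.46287087
  13.3648536  129.62475308]
```

```bash
python3 -m creep '[[-5,-2,-5,0],[-3,-2,0,0],[0,0,0,0]]'; python3 -c "
from h import *
print(sense()['joints'],sense()['tcp_pos'],sense()['tool_rot'])"
```

```text
time_s: 4.28
tcp_pos: [0.3745, -0.1117, 0.0577]
tool_rot: [179.1, -0.2, 175.5]
contact_force: [-0.8, -0.2, -0.6]
gripper_width: 0.635
grip_force: 0.0
[  4.78744084  33.71283135  12.21454007 133.87757471 -29.81484659
  15.37406382 129.4536996 ] [ 0.37453516 -0.11170154  0.05774669] [179.10975369  -0.2439231  175.48728763]
```

```bash
python3 -m creep '[[-2,0,-0,0],[-2,0,1,0],[-2,0,1,0],[-2,0,1,0],[-2,0,1,0],[-2,0,1,0]]';python3 -m creep '[[-3,0,2,0],[-3,0,2,0],[-3,0,2,0],[-3,0,2,0]]';python3 -c "
from h import *
print(sense()['joints'],sense()['tcp_pos'],sense()['tool_rot'])"
```

```text
time_s: 5.03
tcp_pos: [0.385, -0.1119, 0.0521]
tool_rot: [179.1, -0.4, 175.5]
contact_force: [-2.0, 0.2, 1.5]
gripper_width: 0.639
grip_force: 1.2
time_s: 5.52
tcp_pos: [0.3978, -0.113, 0.044]
tool_rot: [179.1, -0.3, 175.5]
contact_force: [-1.8, 0.3, 2.1]
gripper_width: 0.636
grip_force: 1.2
[  4.44764585  36.32231057  12.01979399 130.91111647 -30.17331427
  15.92866106 128.95586755] [ 0.39781606 -0.11296096  0.04404604] [179.08727542  -0.33563853 175.50467357]
```

```bash
python3 -m creep '[[-4,0,1,0],[-4,0,1,0],[-4,0,1,0],[-4,0,1,0],[-4,0,1,0],[-4,0,1,0],[-4,0,1,0],[-4,0,1,0]]';python3 -m creep '[[-4,0,0,0],[-4,0,0,0],[-4,0,0,0],[-4,0,0,0]]'; python3 - <<'E'
from h import *
for n in('top','wrist'):
    im=get_image(n);cv2.imwrite(f'pics/{n}2.png',im[...,::-1].copy())
a=cv2.imread('pics/top2.png')[105:285,170:330];b=cv2.imread('pics/wrist2.png')
cv2.imwrite('pics/m2.png',np.hstack([cv2.resize(a,(400,450)),cv2.resize(b[150:],(400,450*234//234))[:, :]]))
print(sense()['tcp_pos'],sense()['joints'])
E
```

```text
time_s: 6.52
tcp_pos: [0.4298, -0.1153, 0.0359]
tool_rot: [179.1, -0.3, 175.5]
contact_force: [-1.9, -0.3, 2.0]
gripper_width: 0.639
grip_force: 0.9
time_s: 7.02
tcp_pos: [0.4458, -0.1166, 0.0359]
tool_rot: [179.1, -0.3, 175.5]
contact_force: [-1.4, 0.2, -1.7]
gripper_width: 0.634
grip_force: 0.5
[ 0.44640445 -0.1167443   0.0359918 ] [  2.17546608  39.25170621  14.30632778 124.15089146 -29.44664269
  20.3290248  126.82384423]
```

View pics/m2.png

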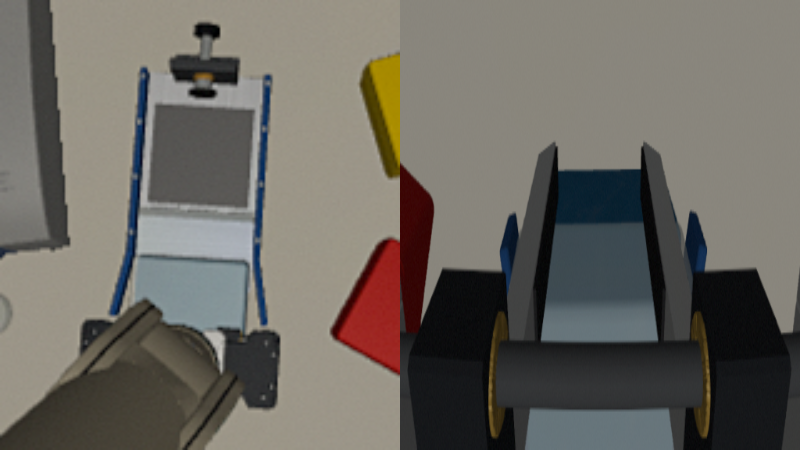

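```bash
python3 -c "
from h import *
print(ray('top',246,208.4,.086))"
python3 -m creep '[[-4,0,0,0],[-4,0,0,0],[-4,0,0,0],[-4,0,0,0],[-4,0,0,0]]';python3 -m creep '[[-4,0,0,0],[-4,0,0,0],[-4,0,0,0],[-4,0,0,0],[-4,0,0,0]]'
```

```text
[ 0.54226318 -0.123545  ]
time_s: 7.75
tcp_pos: [0.4656, -0.1182, 0.0358]
tool_rot: [179.1, -0.3, 175.5]
contact_force: [-1.6, 0.9, 1.5]
gripper_width: 0.638
grip_force: 0.8
time_s: 8.38
tcp_pos: [0.4857, -0.1197, 0.0357]
tool_rot: [179.1, -0.3, 175.5]
contact_force: [-1.3, -0.5, -0.4]
gripper_width: 0.636
grip_force: 0.5
```

```bash
python3 -m creep '[[-4,0,-1,0],[-4,0,0,0],[-4,0,-1,0],[-4,0,0,0],[-4,0,-1,0],[-4,0,0,0]]';python3 -m creep '[[-4,0,-1,0],[-4,0,0,0],[-4,0,-1,0],[-4,0,0,0],[-4,0,-1,0],[-4,0,0,0]]';python3 -m creep '[[-4,0,-1,0],[-4,0,0,0],[-4,0,-1,0],[-4,0,0,0],[-4,0,0,0],[-4,0,0,0]]'
```

```text
time_s: 9.12
tcp_pos: [0.5095, -0.1217, 0.0387]
tool_rot: [179.1, -0.3, 175.5]
contact_force: [-2.0, -0.1, 0.6]
gripper_width: 0.639
grip_force: 0.8
time_s: 9.88
tcp_pos: [0.5335, -0.1236, 0.0414]
tool_rot: [179.1, -0.3, 175.5]
contact_force: [-0.2, 0.0, -0.4]
gripper_width: 0.641
grip_force: 0.4
time_s: 10.62
tcp_pos: [0.5573, -0.1255, 0.0432]
tool_rot: [179.1, -0.3, 175.5]
contact_force: [-1.0, 0.2, -0.1]
gripper_width: 0.637
grip_force: 0.3
```

```bash
python3 - <<'E'
from h import *
for n in('top','scene'):
    im=get_image(n);cv2.imwrite(f'pics/{n}3.png',im[...,::-1].copy())
a=cv2.imread('pics/top3.png')[105:285,170:330];b=cv2.imread('pics/scene3.png')[130:265,170:320]
cv2.imwrite('pics/m3.png',np.hstack([cv2.resize(a,(400,450)),cv2.resize(b,(400,450))]))
E
```

```text
(no output)
```

View pics/m3.png

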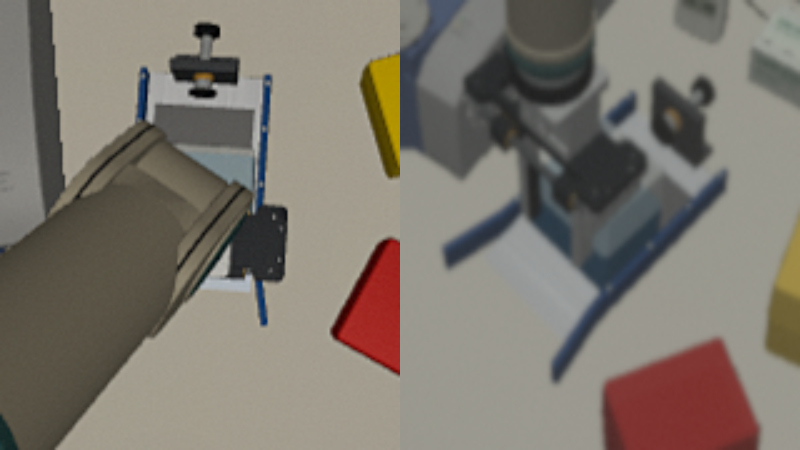

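The box is in the straight rails. Its front lid edge is at crop (225,152) and the pad is at (203,92).

```bash
python3 -c "
from h import *
print(ray('top',170+225*.4,105+152*.4,.093), ray('top',170+203*.4,105+97*.4,.045))"
python3 -m creep '[[-4,0,0,0],[-4,0,0,0],[-4,0,0,0],[-4,0,0,0],[-4,0,0,0]]';python3 -m creep '[[-3,0,0,0],[-3,0,0,0],[-3,0,0,0],[-2,0,0,0]]';python3 -m creep '[[-2,0,0,0],[-2,0,0,0],[-2,0,0,0]]'
```

```text
[ 0.64749159 -0.15994801] [ 0.71391298 -0.13561239]
time_s: 11.35
tcp_pos: [0.5773, -0.1271, 0.0431]
tool_rot: [179.1, -0.3, 175.5]
contact_force: [-0.8, 0.4, -0.6]
gripper_width: 0.64
grip_force: 0.3
time_s: 11.85
tcp_pos: [0.5882, -0.1279, 0.0431]
tool_rot: [179.1, -0.3, 175.5]
contact_force: [-0.7, 0.9, -0.1]
gripper_width: 0.64
grip_force: 0.3
time_s: 12.22
tcp_pos: [0.5941, -0.1284, 0.0431]
tool_rot: [179.1, -0.3, 175.5]
contact_force: [-1.3, -0.6, -1.0]
gripper_width: 0.636
grip_force: 0.4
```

```bash
python3 -m creep '[[-2,0,0,0],[-2,0,0,0],[-2,0,0,0],[0,0,0,0]]';python3 -m creep '[[3,0,0,0],[3,0,0,0],[0,0,0,0],[0,0,0,0]]'; python3 - <<'E'
from h import *
for n in('top','scene','wrist'):
    im=get_image(n);cv2.imwrite(f'pics/{n}4.png',im[...,::-1].copy())
a=cv2.imread('pics/wrist4.png')[190:384,130:390];b=cv2.imread('pics/scene4.png')[130:250,180:310]
cv2.imwrite('pics/m4.png',np.hstack([cv2.resize(a,(400,450)),cv2.resize(b,(400,450))]))
E
```

```text
time_s: 12.72
tcp_pos: [0.6005, -0.1289, 0.0431]
tool_rot: [179.1, -0.3, 175.5]
contact_force: [0.2, 0.7, -0.1]
gripper_width: 0.643
grip_force: 0.0
time_s: 13.22
tcp_pos: [0.5941, -0.1284, 0.0431]
tool_rot: [179.1, -0.3, 175.5]
contact_force: [0.9, -0.2, 1.0]
gripper_width: 0.635
grip_force: 0.0
```

View pics/m4.png

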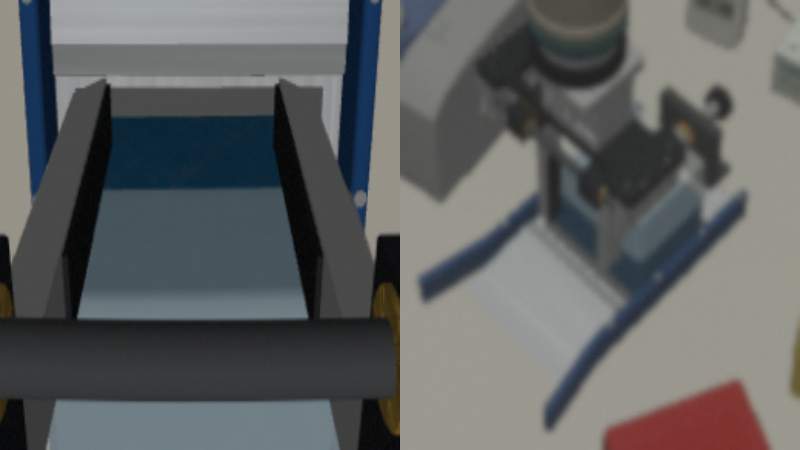

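The wrist picture shows the box past the lip (lip at crop row ~75), resting in the nest with its base edge at row ~117. I'll verify the distances, then push gently to the pad.

```bash
python3 -c "
from h import *
f=lambda y,z:ray('wrist',253.5,190+y*194/450,z).round(4)
print('lip',f(75,.009),f(45,.009),'back',f(117,.005))"
python3 -m creep '[[-3,0,0,0],[-3,0,0,0],[-2,0,0,0],[-2,0,0,0],[-2,0,0,0],[0,0,0,0]]';python3 -m creep '[[-1,0,0,0],[-1,0,0,0],[-1,0,0,0],[-1,0,0,0],[0,0,0,0]]'
```

```text
lip [ 0.5969 -0.1295] [ 0.5878 -0.1287] back [ 0.612  -0.1306]
time_s: 14.12
tcp_pos: [0.6063, -0.1294, 0.043]
tool_rot: [179.1, -0.3, 175.5]
contact_force: [-0.0, -0.3, 0.4]
gripper_width: 0.64
grip_force: 0.0
time_s: 14.75
tcp_pos: [0.6102, -0.1297, 0.043]
tool_rot: [179.1, -0.3, 175.5]
contact_force: [-0.7, 0.1, -1.5]
gripper_width: 0.634
grip_force: 0.2
```

```bash
python3 -m creep '[[-1,0,0,0],[-1,0,0,0],[0,0,0,0]]';python3 -m creep '[[-1,0,0,0],[-1,0,0,0],[0,0,0,0]]'; python3 -m creep '[[-1,0,0,0],[0,0,0,0]]'
```

```text
time_s: 15.12
tcp_pos: [0.6122, -0.1298, 0.043]
tool_rot: [179.1, -0.3, 175.5]
contact_force: [-1.5, 0.0, 0.5]
gripper_width: 0.639
grip_force: 0.2
time_s: 15.5
tcp_pos: [0.6142, -0.13, 0.0429]
tool_rot: [179.1, -0.3, 175.5]
contact_force: [-0.3, 0.6, -0.5]
gripper_width: 0.636
grip_force: 0.2
time_s: 15.75
tcp_pos: [0.6151, -0.1301, 0.043]
tool_rot: [179.1, -0.3, 175.5]
contact_force: [0.1, 1.3, 0.7]
gripper_width: 0.643
grip_force: 0.3
```

```bash
for i in 1; do python3 -m creep '[[-1,0,0,0],[0,0,0,0]]'; done; python3 -m creep '[[-1,0,0,0],[0,0,0,0]]'; python3 -m creep '[[-1,0,0,0],[0,0,0,0]]'
```

```text
time_s: 16.0
tcp_pos: [0.6161, -0.1301, 0.0429]
tool_rot: [179.1, -0.3, 175.5]
contact_force: [-1.1, 0.1, 0.3]
gripper_width: 0.642
grip_force: 0.3
time_s: 16.25
tcp_pos: [0.6171, -0.1302, 0.0429]
tool_rot: [179.1, -0.3, 175.5]
contact_force: [-0.9, -0.3, 0.6]
gripper_width: 0.639
grip_force: 0.3
time_s: 16.5
tcp_pos: [0.6175, -0.1303, 0.0429]
tool_rot: [179.1, -0.4, 175.5]
contact_force: [-2.3, 0.6, 2.4]
gripper_width: 0.639
grip_force: 1.3
```

```bash
python3 -m creep '[[-1,0,0,0],[0,0,0,0]]'; python3 -m creep '[[-1,0,0,0],[0,0,0,0]]'
```

```text
time_s: 16.75
tcp_pos: [0.6181, -0.1302, 0.0429]
tool_rot: [179.1, -0.4, 175.5]
contact_force: [-5.2, 0.3, 3.8]
gripper_width: 0.635
grip_force: 2.5
time_s: 17.0
tcp_pos: [0.6185, -0.1303, 0.0428]
tool_rot: [179.1, -0.5, 175.5]
contact_force: [-5.7, 0.5, 5.1]
gripper_width: 0.637
grip_force: 3.1
```

```bash
python3 -m creep '[[-1,0,0,0]]'; python3 -m creep '[[0,0,0,0]]'
```

```text
time_s: 17.12
tcp_pos: [0.6188, -0.1303, 0.0427]
tool_rot: [179.0, -0.6, 175.5]
contact_force: [-8.3, 0.8, 7.4]
gripper_width: 0.634
grip_force: 4.2
time_s: 17.25
tcp_pos: [0.6188, -0.1303, 0.0427]
tool_rot: [179.0, -0.6, 175.5]
contact_force: [-7.9, 1.0, 5.5]
gripper_width: 0.641
grip_force: 3.8
```

```bash
python3 -m creep '[[0,0,0,0],[0,0,0,0],[0,0,0,0],[0,0,0,0]]'; python3 -m creep '[[0,0,0,0],[0,0,0,0],[0,0,0,0],[0,0,0,0],[0,0,0,0]]'
python3 -c "
from h import *
cv2.imwrite('pics/wrist5.png',get_image('wrist')[...,::-1].copy());cv2.imwrite('pics/scene5.png',get_image('scene')[...,::-1].copy())"
```

```text
time_s: 17.75
tcp_pos: [0.6189, -0.1303, 0.0427]
tool_rot: [179.0, -0.6, 175.5]
contact_force: [-7.5, 0.2, 5.8]
gripper_width: 0.638
grip_force: 3.7
time_s: 18.38
tcp_pos: [0.6189, -0.1303, 0.0428]
tool_rot: [179.0, -0.6, 175.5]
contact_force: [-8.2, 1.2, 5.3]
gripper_width: 0.639
grip_force: 3.7
```

Held about 1.4 s at about 8 N. Now I'll ease off.

```bash
python3 -m creep '[[1,0,0,0],[1,0,0,0],[1,0,0,0],[1,0,0,0],[1,0,0,0],[1,0,0,0],[1,0,0,0],[1,0,0,0]]'; python3 -m creep '[[2,0,0,0],[4,0,0,0],[6,0,0,0],[10,0,0,0],[10,0,0,0],[0,0,0,0]]'; python3 - <<'E'
from h import *
for n in('scene','wrist'):
    im=get_image(n);cv2.imwrite(f'pics/{n}6.png',im[...,::-1].copy())
a=cv2.imread('pics/wrist5.png')[190:384,130:390];b=cv2.imread('pics/wrist6.png')[190:384,130:390]
cv2.imwrite('pics/m6.png',np.hstack([cv2.resize(a,(400,450)),cv2.resize(b,(400,450))]))
E
```

```text
time_s: 19.48
tcp_pos: [0.6131, -0.1299, 0.043]
tool_rot: [179.1, -0.3, 175.5]
contact_force: [1.0, -0.3, -0.1]
gripper_width: 0.638
grip_force: 0.0
time_s: 20.23
tcp_pos: [0.5799, -0.1273, 0.0432]
tool_rot: [179.1, -0.4, 175.5]
contact_force: [0.6, 0.8, -0.5]
gripper_width: 0.64
grip_force: 0.0
```

View pics/m6.png

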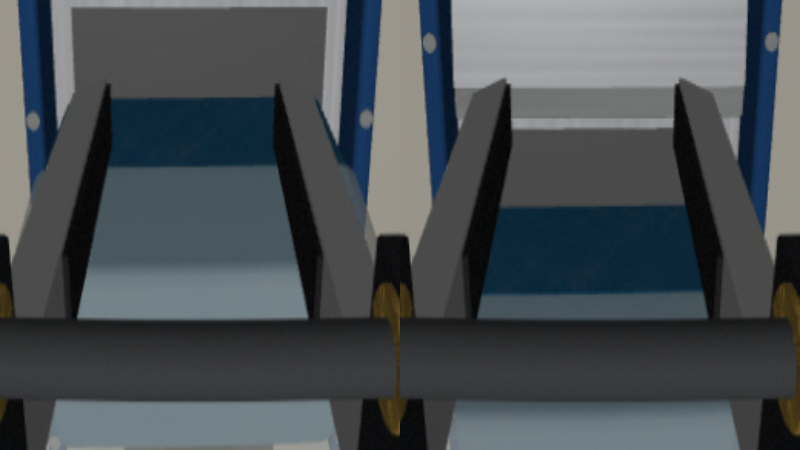

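After release the box sits flat in the nest, clear of the fingers, with its base edge at crop row ~207 and the lip at row ~115. I'll retreat and hand in.

```bash
python3 -m creep '[[10,0,-20,0],[10,0,-30,0],[10,0,-40,0],[0,0,-30,0],[0,0,0,0],[0,0,0,0]]'; python3 -c "
from cell import *
import cv2
cv2.imwrite('pics/scene7.png',cv2.resize(get_image('scene')[130:265,130:340,::-1].copy(),(700,450)))"
```

```text
time_s: 21.08
tcp_pos: [0.5515, -0.1266, 0.1626]
tool_rot: [179.1, -0.4, 175.5]
contact_force: [0.1, 0.8, -0.6]
gripper_width: 0.636
grip_force: 0.0
```

View pics/scene7.png

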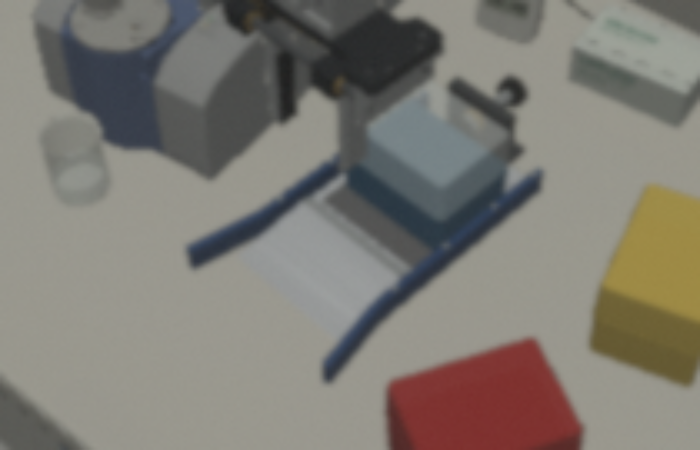

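The box sits flat in the nest at (435,165), close to the stop, and the beaker still stands at (75,160).

```bash
python3 -c "
from cell import *
print(hand_in())"
```

```text
the job is handed in; nothing more can be done
None
```

The tip box is docked and handed in: it went over the lip, dropped into the nest, was held on the stop at about 8 N for about 1.4 s, then released and left flat, with the beaker and jar untouched.

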